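# Unlock the document strongbox and hold the key turned

## Robot

A 6-joint arm with a two-finger parallel gripper is mounted at the origin on the work surface. World frame = base frame: x ahead of the robot, y to its left, z up, the work surface at z = 0. Lengths are in m, angles in rad, forces in N, time in s.
With the tool pointing down it reaches from about 0.3 to 0.775 m from the base axis. Payload 14.6 kg.
Tool frame: the origin (TCP) lies at the very end of the fingers, on their centre line; the grasp point (between the pads) lies 19 mm behind it; z points along the fingers, y is the line along which they close (so a half turn about z gives the same grasp; the last joint's range is limited). The gripper opens to 94 mm and grips with 3 to 60 N. Pads are 16 mm wide; open, the fingers measure 119 mm over their backs; the gripper's body (75 mm by 177 mm) begins 78 mm behind the grasp point.
Start: joints at [-1.25, 0.3, 1.521, -0, 1.321, -0.067], TCP at [0.208, -0.509, 0.205] pointing down, gripper open.
Joint ranges: [-3.03, 3.03], [-0.79, 2.21], [0.23, 2.52], [-1.04, 4.18], [0, 3.07], [-2.55, 2.55]. Speed limits (rad/s): [2.22, 2.22, 2.57, 3.14, 3.14, 3.14].

## Interface

Orientations are given as [roll, pitch, yaw] about the fixed x, y, z axes, in that order (R = Rz(yaw) Ry(pitch) Rx(roll)).
In Python, from station import ctrl, cams gives the robot as it stands. The module is installed in compiled form; this text tells all that it offers.
- The arm moves only by the tool arm_command, never from a script. Its argument "plan" is a list that holds one entry, the list of rows, each a list of 7 numbers: the shift along the tool's x, y, z in mm, then the turn, a rotation vector about the tool's x, y, z in rad, then the closure, from -1 (fully open) to 1 (shut). A call has 1 to 12 rows; each row is the pose to reach, as a shift and turn from the pose commanded when the call began, along the tool's axes at that moment; what a row does not reach only later rows make up. A row lasts 1/10 s, in which the tool goes at most 50 mm and 8.59 degrees, less where a joint would pass 70% of its speed; a pose out of reach is approached as far as the arm can. A call with a gripper value outside its range is refused whole. The fingers move at their own pace and stop on an object; "squeeze" is the grip in N (left out, the last holds). Time passes only in rows, so rows that repeat a pose let the fingers close. It gives the time, the measured TCP pose, the force, the opening and the grip force at its end, in the units of the state.
- ctrl.get_obs(): the state, without advancing time (a new reading comes with each control period).
- cams.camera(name): name is "side" or "top"; returns (picture, depth): 400x640x3 uint8, blue, green, red; 400x640 float32, m along the optical axis (not along the pixel's ray), 0 where there is no reading.
- cams.camera_info(name): a dict with "fx", "fy", "cx", "cy" (pixels), "dist_coeffs" ([k1, k2, p1, p2, k3] as OpenCV has them; the pictures are not rectified), "world_to_cam" (4x4, takes a point from world to camera coordinates). Camera axes: x right, y down, z forward; pixel columns grow to the right and rows downward; lengths in m; the calibration is good to about 2 mm. A picture is of the moment at which its call begins. camera_info takes no time and is no camera call.
- ctrl.hand_in(): hands the job in; it is judged then, once.
The state is a dict: "time_s": time; "qpos": joint angles; "joint_vel": joint speeds; "tau": joint torques, N m; "ee_pos": TCP position; "eef_rot": TCP orientation; "force": force on the tool from outside, world axes, zero at the start; "moment": the same for the moment, N m; "grip_width": finger opening in m; "grip_force": force on a finger pad.
Only numpy, scipy, OpenCV 4.12 (cv2) and the standard library are available. Lean on these libraries where they do the work, as an engineer would, in place of code of your own. Each camera call takes 0.05 s, during which the arm holds its last target. There are 200 camera calls.

## Task

First swing the desk lamp's arm aside, so that the shade stands at least 18 cm (measured flat) from the lock of the document strongbox. Then take the key with the wide flat rectangular head out of the key stand, ease it down into the lock past the sticky pins until it is fully home, and only then turn it a quarter turn clockwise (seen from above) to its stop; the lock springs back, so finish while still gripping the key and holding it turned. Do not turn the lock before the key is home, and leave the other keys and the other things on the desk where they are.

Things in the scene. Friction and masses are not known exactly. Their poses are not given: they have to be found in the camera images.
- strongbox: Grey steel document box, fixed, 200 x 160 x 95 mm high, with a flat top; origin: centre of its underside, z up. Its lock is in the middle of its top: a round steel rosette 56 mm across standing 4 mm above the lid, with a square brass plug in it, flush with the rosette.
- keyway (a point): Mouth of the key slot: centre of the brass plug's upper face, 99 mm above the table. It turns with the plug; its x runs along the slot, z up; at lock value 0 its x is the box's x. Slot: 13.3 mm long (x), 5.3 mm wide (y), 35 mm deep, with a 2 mm bevel round the mouth. It takes the key either way round (yaw or yaw + half a turn). Two sticky sprung pins reach in from its two ends.
- lock_plug (a joint): Lock plug angle, rad: 0 at rest, grows clockwise seen from above, stop at 1.45. The key has about 0.2 rad of play in the slot, so turn it about 1.6 to reach the stop. A spring turns the plug back when let go (0.05 to 0.15 N m). The pins, 12 and 20 mm below the mouth, each resist the key with a few newtons, at most about 10, and give way to a steady or gently wiggled push down.
- strongbox_key: The key to use, loose, about 40 g, upright, blade down in one of the stand's slots. Origin: blade tip, z up, x along the width. Blade 12 (x) x 4 (y) mm, 28 mm long, stepped down to 7 x 3 mm in its last 6 mm. Collar 18 x 10 mm at 28 to 32 mm: rests on the stand, and on the plug when fully home. Flat head 32 (x) x 10 (y) mm, from 32 to 66 mm above the tip. Same shape turned half round.
- key_stand: Wooden block, fixed, 170 (x) x 60 (y) x 40 mm high, with three slots in a row at x = -55, 0 and +55 mm, each 13.6 mm along x and 5.6 mm along y and 32 mm deep, holding three keys blade down (tips 12 mm above the table). Origin: centre of its underside.
- barrel_key: Another key, in another slot of the stand, to be left alone: round barrel head 26 mm across, top 62 mm above its tip. Origin at the blade tip.
- square_key: Another key, in another slot of the stand, to be left alone: narrow head 14 x 14 mm, top 62 mm above its tip. Origin at the blade tip.
- lamp_arm (a joint): Angle of the lamp's arm, rad, about the upright post; it grows as the arm swings clockwise seen from above, which is the way clear; between -0.2 and 0.25 at the start, with the shade over the box and its lock, stops at -0.25 and 1.7. A stiff hinge (about 0.12 N m): the arm stays where it is left.
- lamp_knob (a point): Top centre of the upright round grip at the free end of the lamp's arm, 18 mm across, 45 mm tall, its top 316 mm and its foot 271 mm above the table. The arm is a bar 14 mm wide from here level to the post; below this point hangs the round shade, 84 mm across, from 235 to 259 mm above the table. The shade's centre is directly below this point.
- lamp_hinge (a point): Axis of the lamp's post, at the arm's height, 265 mm above the table; 240 mm from lamp_knob. The post is 18 mm across, its top at 303 mm; lamp foot 130 mm across, fixed.
- stapler: Black stapler, 140 x 36 x 55 mm, to be left alone. Origin: centre of its underside.
- hole_punch: Hole punch, 120 x 120 x 75 mm, to be left alone. Origin: centre of its underside.
- stamp: Wooden hand stamp, 38 mm across, 76 mm tall, to be left alone. Origin: centre of its underside.
- mug: White mug, 80 mm across, 92 mm tall, to be left alone. Origin: centre of its underside.
- tape_dispenser: Tape dispenser, 110 x 50 x 57 mm, to be left alone. Origin: centre of its underside.

How it is judged:
On the way, in this order (a step that is already met when the one before it is completed fails the run):
1. the lamp shade is swung at least 15 cm clear of the lock (horizontal distance between lamp_knob and keyway above 0.15 m), for 0.2 s.
2. the flat-headed key is fully home in the lock, not yet turned (z of strongbox_key in the frame of keyway below -0.025 m and horizontal distance between strongbox_key and keyway below 0.005 m and angle between the x axis of strongbox_key and the x axis of keyway, either way round below 0.3 rad and value of joint lock_plug below 0.3 rad), for 0.1 s.
3. the key is turned a quarter clockwise and held there (value of joint lock_plug above 1.25 rad and contact force between the fingers and strongbox_key above 2 N), for 0.5 s.
At the end, for the whole second after the job is handed in: The flat-headed key is in the lock to within 4 mm of fully home and upright, the plug is held at more than 1.25 rad (72 degrees) clockwise by the fingers gripping the key (over 2 N), and the lamp shade is more than 15 cm from the lock, all through the last second (all of step 3 and z of strongbox_key in the frame of keyway below -0.024 m and horizontal distance between strongbox_key and keyway below 0.005 m and angle between strongbox_key's own z axis and vertical below 0.2 rad and horizontal distance between lamp_knob and keyway above 0.15 m); the arm keeps its last pose, push and grip.
It fails at once if the lock is turned before the key is home (more than 0.35 rad with the key over 6 mm from home) (value of joint lock_plug above 0.35 rad and (z of strongbox_key in the frame of keyway above -0.022 m or horizontal distance between strongbox_key and keyway above 0.008 m)).
It fails at once if another key is moved by more than 2 cm (distance of any of barrel_key, square_key from where it was at the start of the episode above 0.02 m).
It fails at once if another thing on the desk is moved by more than 4 cm (distance of any of stapler, hole_punch, stamp, mug, tape_dispenser from where it was at the start of the episode above 0.04 m).
It also fails if it takes over 67 s, if anything falls off the work surface, if the arm or the gripper's body presses on something with over 40 N, if the wrist force passes 120 N, or if a joint passes its speed limit or range.

## Working session

There is one attempt and no reset: what is moved stays moved. The work goes in short steps, Python scripts to look and compute and a tool call to move; the robot and the scene stay as the last step left them, time stands still between calls to the robot, and variables do not carry over. Pictures are saved under pics/ and viewed, at most 10 in all, crops included, and the job is handed in when it is done.

Besides the shell and the picture viewer there is one more tool, called after "Request:" by a JSON object that holds its "name" and its "arguments", one argument or row to a line. arm_command: Moves the arm, as the interface text tells. Its arguments: {"type":"object","properties":{"plan":{"type":"array"},"squeeze":{"type":"number"}},"required":["plan"]}

```bash
mkdir -p pics
cat > h.py <<'E'
import numpy as np, cv2
from station import ctrl, cams
def cam(n):
    im,d=cams.camera(n); i=cams.camera_info(n)
    K=np.array([[i["fx"],0,i["cx"]],[0,i["fy"],i["cy"]],[0,0,1.]]); return im,d,K,np.array(i["dist_coeffs"],float),np.array(i["world_to_cam"])
def ray(uv,K,D,T):
    p=cv2.undistortPoints(np.array(uv,float).reshape(-1,1,2),K,D)[:,0]
    R,t=T[:3,:3],T[:3,3]; return -R.T@t, np.c_[p,np.ones(len(p))]@R
def onz(uv,z,K,D,T):
    c,d=ray(uv,K,D,T); return c+d*((z-c[2])/d[:,2])[:,None]
def cloud(d,K,D,T):
    v,u=np.mgrid[0:400,0:640]; c,r=ray(np.c_[u.ravel(),v.ravel()],K,D,T)
    P=c+r*d.ravel()[:,None]; P[d.ravel()==0]=np.nan; return P.reshape(400,640,3)
E
python3 - <<'E'
from h import *
for n in("side","top"):
    im,d,K,D,T=cam(n); cv2.imwrite(f"pics/{n}0.png",im); np.savez(f"{n}0.npz",im=im,d=d,K=K,D=D,T=T)
    print(n,-T[:3,:3].T@T[:3,3],T[2,:3],K[0,0],D)
print(ctrl.get_obs())
E
```

```text
side [-0.28620293 -1.18680156  1.23117423] [ 0.47161845  0.66415219 -0.58006716] 516.8538221088617 [-0.04036769  0.          0.          0.          0.        ]
top [ 0.42889483 -0.02049849  1.63484645] [ 0.09756408  0.01739682 -0.99507718] 413.92235179239475 [-0.09586105  0.          0.          0.          0.        ]
{'time_s': 0.1, 'qpos': array([-1.24961094e+00,  3.00388045e-01,  1.52151066e+00, -1.16025129e-07,
        1.32071264e+00, -6.65988123e-02]), 'joint_vel': array([-0.00120611, -0.00178298, -0.00051592,  0.00065644,  0.0003854 ,
       -0.00072778]), 'tau': array([ 7.22872355e-04, -5.32644939e+01, -3.53285444e+01,  7.08612800e-02,
        2.34605034e-02, -7.09944948e-05]), 'ee_pos': array([ 0.20789925, -0.50893887,  0.20496168]), 'eef_rot': array([-3.14057621e+00, -6.76815329e-05,  3.87784193e-01]), 'force': array([0.18744169, 0.09794375, 0.46508406]), 'moment': array([0.02913465, 0.0290477 , 0.00897836]), 'grip_force': 0.0, 'grip_width': 0.09427172464229147}
```

View pics/side0.png

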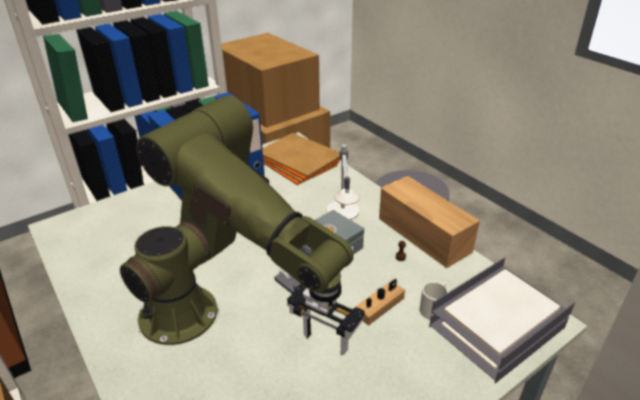

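View pics/top0.png

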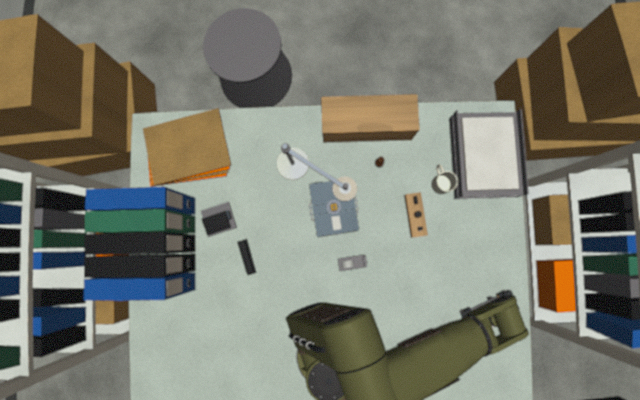

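The top view shows the lamp post at (286,148), knob at (345,187), box at (335,208) with its lock at (333,208), and the stand at (416,215). The side view has the stand at (380,300) and the lamp at (345,190), with the arm partly in front of the box. I'll zoom in and measure.

Run:
```python
from h import *
t=np.load("top0.npz");s=np.load("side0.npz")
a=cv2.resize(t["im"][135:275,270:470],None,fx=4,fy=4,interpolation=cv2.INTER_CUBIC)
b=cv2.resize(s["im"][130:330,270:450],None,fx=3,fy=3,interpolation=cv2.INTER_CUBIC)
cv2.imwrite("pics/ta.png",a);cv2.imwrite("pics/sb.png",b)
K,D,T=t["K"],t["D"],t["T"]
P=cloud(t["d"],K,D,T)
for n,z,r in(("box",.095,(170,245,300,365)),("stand",.04,(185,245,395,435))):
    m=np.zeros((400,640),np.uint8); sl=np.s_[r[0]:r[1],r[2]:r[3]]
    m[sl]=(abs(P[sl][...,2]-z)<.012)*255
    c=max(cv2.findContours(m,0,2)[0],key=cv2.contourArea)
    w=onz(c[:,0],z,K,D,T)[:,:2]; q=cv2.minAreaRect((w*1000).astype(np.float32)); print(n,q,np.nanmedian(P[m>0][:,2]))
for nm,uv in(("knob",(345,187)),("lock",(333,208)),("hinge",(286,148)),("key1",(415,201)),("key2",(417,214)),("key3",(419,229)),("stapler",(246,257))):
    u,v=uv; print(nm,np.round(np.nanmedian(P[v-1:v+2,u-1:u+2].reshape(-1,3),0),3))
```

```text
box ((566.782470703125, -36.22984313964844), (199.95440673828125, 159.7471466064453), 7.218367099761963) 0.0954290616216864
stand ((534.567138671875, -352.86004638671875), (167.2980499267578, 63.6600227355957), 7.105006694793701) 0.04044497792787749
knob [ 0.611 -0.072  0.316]
lock [ 0.564 -0.033  0.098]
hinge [0.75  0.117 0.297]
key1 [ 0.583 -0.345  0.074]
key2 [ 0.534 -0.351  0.072]
key3 [ 0.476 -0.358  0.068]
stapler [0.389 0.305 0.051]
```

View pics/ta.png

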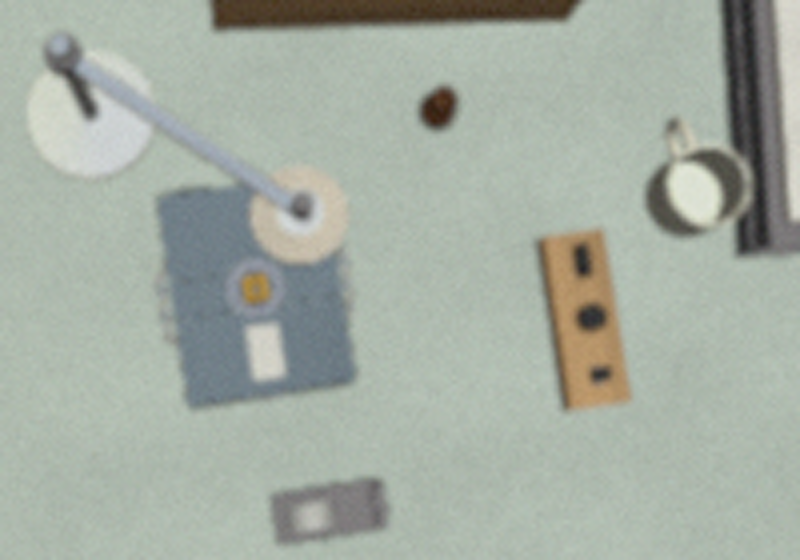

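View pics/sb.png

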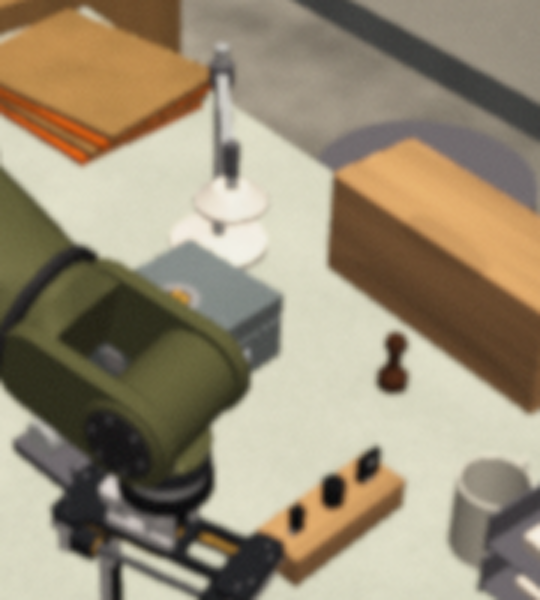

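The top crop shows the flat (elongated) key head at the far end of the stand, at about (416,200) in the full picture. The barrel key is in the middle and the square key is near. The knob is at (345,186.5), the hinge at (285.4,147.4), and the brass plug at (334,207). The side crop agrees: the flat head is the far one. Heights and sizes match what was given.

```bash
cat >> h.py <<'E'
from scipy.spatial.transform import Rotation as Ro
def rel(p,yaw,c=None):
    o=ctrl.get_obs(); R=Ro.from_euler("xyz",o["eef_rot"]); G=Ro.from_euler("xyz",[np.pi,0,yaw])
    s=R.inv().apply(np.array(p)-o["ee_pos"])*1000; r=(R.inv()*G).as_rotvec()
    return np.round(s,1).tolist()+np.round(r,3).tolist()
E
python3 - <<'E'
from h import *
t=np.load("top0.npz");K,D,T=t["K"],t["D"],t["T"];im=t["im"]
k=onz([(344.9,186.2)],.316,K,D,T)[0];h=onz([(285.2,147.2)],.303,K,D,T)[0]
print(k,h,np.hypot(*(k-h)[:2]))
g=im.max(2); m=np.zeros_like(g); m[188:240,405:430]=(g[188:240,405:430]<75)*255
n,l,st,c=cv2.connectedComponentsWithStats(m)
for i in range(1,n):
    if st[i,4]>5: print(st[i],c[i],onz([c[i]],.078 if c[i][1]<206 else .074,K,D,T)[0])
b=im.astype(int); m=((b[...,2]-b[...,0]>50)*255).astype(np.uint8); m2=np.zeros_like(m); m2[198:216,324:344]=m[198:216,324:344]
M=cv2.moments(m2,True); print("plug",M["m00"],onz([(M["m10"]/M["m00"],M["m01"]/M["m00"])],.099,K,D,T)[0])
print(rel([k[0],k[1],.375],.94))
E
```

```text
[ 0.61361656 -0.07189444  0.316     ] [0.75114687 0.11935196 0.303     ] 0.2355626644932584
[414 197   3   6  14] [415.  199.5] [ 0.58822072 -0.34481408  0.078     ]
[415 212   6   5  21] [417.28571429 213.95238095] [ 0.53344264 -0.35160239  0.074     ]
plug 37.0 [ 0.56840522 -0.03507794  0.099     ]
[540.9, -251.3, -169.7, -0.001, -0.0, -0.552]
```

Request:
{"name": "arm_command", "arguments": {
  "plan": [
    [[100, -30, -170, 0, 0, 0, 0], [100, -30, -170, 0, 0, 0, 0], [100, -30, -170, 0, 0, 0, 0], [541, -251, -170, 0, 0, -0.55, 0], [541, -251, -170, 0, 0, -0.55, 0], [541, -251, -170, 0, 0, -0.55, 0], [541, -251, -170, 0, 0, -0.55, 0], [541, -251, -170, 0, 0, -0.55, 0], [541, -251, -170, 0, 0, -0.55, 0], [541, -251, -170, 0, 0, -0.55, 0], [541, -251, -170, 0, 0, -0.55, 0], [541, -251, -170, 0, 0, -0.55, 0]]
  ]
}}

```text
time_s: 1.3
ee_pos: [0.5682, -0.1229, 0.3697]
eef_rot: [-3.141, 0.0, 0.938]
force: [0.1, -0.9, 0.0]
grip_width: 0.0469
grip_force: 0.0
```

Request:
{"name": "arm_command", "arguments": {
  "plan": [
    [[0, 0, 0, 0, 0, 0, 0], [0, 0, 0, 0, 0, 0, 0], [0, 0, 0, 0, 0, 0, 0]]
  ]
}}

```text
time_s: 1.6
ee_pos: [0.5667, -0.1255, 0.3696]
eef_rot: [-3.141, 0.0, 0.937]
force: [-0.0, 0.0, 0.2]
grip_width: 0.0466
grip_force: 0.0
```

Run:
```python
from h import *
o=ctrl.get_obs();print(o["ee_pos"],o["eef_rot"],o["qpos"],o["grip_width"],rel([.613,-.072,.278],.94))
```

```text
[ 0.56665944 -0.1254909   0.36956214] [-3.14128080e+00  3.02556172e-04  9.36996120e-01] [-2.80960725e-01  3.12062389e-01  1.13356938e+00 -1.77549321e-04
  1.69635808e+00  3.52817328e-01] 0.046599359217869764 [70.6, 5.7, 91.5, -0.0, 0.0, -0.003]
```

Request:
{"name": "arm_command", "arguments": {
  "plan": [
    [[35, 3, 0, 0, 0, 0, 0], [71, 6, 0, 0, 0, 0, 0], [71, 6, 0, 0, 0, 0, 0], [71, 6, 30, 0, 0, 0, 0], [71, 6, 60, 0, 0, 0, 0], [71, 6, 91, 0, 0, 0, 0], [71, 6, 91, 0, 0, 0, 0], [71, 6, 91, 0, 0, 0, 0.7], [71, 6, 91, 0, 0, 0, 0.7], [71, 6, 91, 0, 0, 0, 0.7], [71, 6, 91, 0, 0, 0, 0.7], [71, 6, 91, 0, 0, 0, 0.7]]
  ],
  "squeeze": 10
}}

```text
time_s: 2.8
ee_pos: [0.6142, -0.0712, 0.2798]
eef_rot: [3.14, -0.001, 0.938]
force: [-0.9, -0.7, 5.6]
grip_width: 0.0174
grip_force: 10.0
```

Request:
{"name": "arm_command", "arguments": {
  "plan": [
    [[1, -24, -2, 0, 0, 0.1, 0.7], [5, -48, -2, 0, 0, 0.2, 0.7], [11, -71, -2, 0, 0, 0.3, 0.7], [19, -93, -2, 0, 0, 0.4, 0.7], [29, -115, -2, 0, 0, 0.5, 0.7], [42, -135, -2, 0, 0, 0.6, 0.7], [56, -155, -2, 0, 0, 0.7, 0.7], [73, -172, -2, 0, 0, 0.8, 0.7], [91, -188, -2, 0, 0, 0.9, 0.7], [110, -202, -2, 0, 0, 1.0, 0.7], [131, -214, -2, 0, 0, 1.1, 0.7], [153, -224, -2, 0, 0, 1.2, 0.7]]
  ]
}}

```text
time_s: 4.0
ee_pos: [0.5235, 0.1857, 0.2799]
eef_rot: [3.14, 0.001, -0.266]
force: [9.4, -4.3, -8.2]
grip_width: 0.0178
grip_force: 10.0
```

Request:
{"name": "arm_command", "arguments": {
  "plan": [
    [[0, 0, 0, 0, 0, 0, 0.7], [0, 0, 0, 0, 0, 0, 0.7], [0, 0, 0, 0, 0, 0, 0.7]]
  ]
}}

```text
time_s: 4.3
ee_pos: [0.5231, 0.1845, 0.2799]
eef_rot: [3.141, 0.003, -0.261]
force: [-5.3, 2.1, -9.6]
grip_width: 0.0179
grip_force: 10.0
```

Request:
{"name": "arm_command", "arguments": {
  "plan": [
    [[0, 0, 0, 0, 0, 0, 0], [0, 0, 0, 0, 0, 0, 0], [0, 0, -40, 0, 0, 0, 0], [0, 0, -80, 0, 0, 0, 0], [10, 30, -90, 0, 0, -0.1, 0], [30, 70, -90, 0, 0, -0.25, 0], [45, 110, -90, 0, 0, -0.4, 0], [60, 150, -90, 0, 0, -0.55, 0], [80, 190, -90, 0, 0, -0.7, 0], [95, 230, -90, 0, 0, -0.85, 0], [110, 270, -90, 0, 0, -1.0, 0], [125, 310, -90, 0, 0, -1.15, 0]]
  ]
}}

```text
time_s: 5.5
ee_pos: [0.5641, -0.1491, 0.3716]
eef_rot: [3.14, -0.001, 0.849]
force: [1.0, 0.4, 0.0]
grip_width: 0.0468
grip_force: 0.0
```

Request:
{"name": "arm_command", "arguments": {
  "plan": [
    [[0, 0, 0, 0, 0, -0.15, 0], [0, 0, 0, 0, 0, -0.3, 0], [0, 0, 0, 0, 0, -0.45, 0], [0, 0, 0, 0, 0, -0.6, 0], [0, 0, 0, 0, 0, -0.75, 0], [0, 0, 0, 0, 0, -0.9, 0], [0, 0, 0, 0, 0, -1.05, 0], [0, 0, 0, 0, 0, -1.2, 0], [0, 0, 0, 0, 0, -1.2, 0]]
  ]
}}

```text
time_s: 6.4
ee_pos: [0.5642, -0.1473, 0.3714]
eef_rot: [3.141, 0.001, 2.045]
force: [0.1, 0.6, 0.0]
grip_width: 0.0468
grip_force: 0.0
```

Run:
```python
from h import *
o=ctrl.get_obs();print(o["ee_pos"],o["eef_rot"],o["qpos"],o["grip_width"],rel([.53,-.25,.25],3.27))
```

```text
[ 0.56418284 -0.14725442  0.37135529] [3.14076969e+00 1.09125563e-03 2.04536341e+00] [-3.18036349e-01  3.17814280e-01  1.12214183e+00 -1.81472342e-04
  1.70028165e+00 -7.92627435e-01] 0.04676240613390665 [-75.6, -77.5, 121.4, 0.0, 0.001, -1.225]
```

Run:
```python
from h import *
o=[]
for n in("top","side"):
    im,d,K,D,T=cam(n); np.savez(f"{n}1.npz",im=im,d=d,K=K,D=D,T=T)
    x0,y0=(300,130) if n=="top" else (330,240)
    o.append(cv2.resize(im[y0:y0+100,x0:x0+133],(800,600) if 0 else (532,400),interpolation=cv2.INTER_CUBIC) if n=="side" else cv2.resize(im[y0:y0+130,x0:x0+173],(800,600),interpolation=cv2.INTER_CUBIC))
    cv2.imwrite(f"pics/{n}1.png",o[-1])
```

```text
(no output)
```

View pics/top1.png

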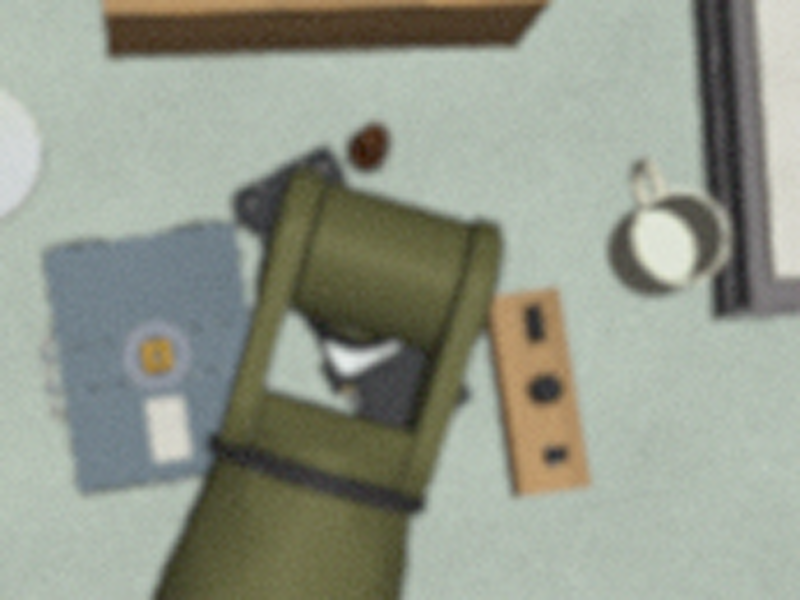

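View pics/side1.png

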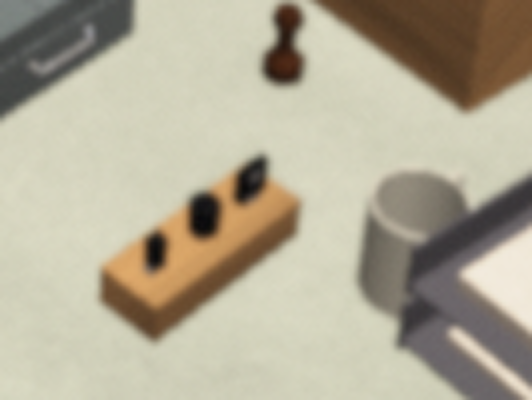

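The top view shows the flat head at about (415.5,199.3), the plug at (333.3,206.6), and the lamp clear of the box. The side view shows the flat head at crop (251,178), which is (392.5,284.5) in the full picture. Next I triangulate both.

Run:
```python
from h import *
R={}
for n,keys in(("top",[(415.5,199.3),(417.5,213.8),(420,228.5)]),("side",[(392.5,284.5),(380.8,293.2),(368.8,302.2)])):
    f=np.load(n+"1.npz");K,D,T=f["K"],f["D"],f["T"]; g=f["im"].astype(float).max(2); R[n]=[]
    for u,v in keys:
        r=(6,4) if n=="top" else (6,6)
        y,x=np.mgrid[int(v)-7:int(v)+9,int(u)-5:int(u)+7]; w=np.clip(120-g[y,x],0,70)
        # connected part only
        m=(w>10).astype(np.uint8); _,l=cv2.connectedComponents(m); w=w*(l==l[7,5])
        c=((x*w).sum()/w.sum(),(y*w).sum()/w.sum())
        R[n].append(ray([c],K,D,T)); print(n,np.round(c,2),round(w.sum()/70,1),onz([c],.061,K,D,T)[0].round(4))
for (c1,d1),(c2,d2) in zip(R["top"],R["side"]):
    d1,d2=d1[0],d2[0]; s=np.linalg.lstsq(np.c_[d1,-d2],c2-c1,rcond=None)[0]; print(c1+s[0]*d1,c2+s[1]*d2)
f=np.load("top1.npz");K,D,T=f["K"],f["D"],f["T"];P=cloud(f["d"],K,D,T)
b=f["im"].astype(int)
for z,r in((.04,(185,245,398,435)),(.095,(165,245,300,358))):
    sl=np.s_[r[0]:r[1],r[2]:r[3]]; w=P[sl].reshape(-1,3); print("n",z,(abs(w[:,2]-z)<.01).sum(), np.nanmedian(w[abs(w[:,2]-z)<.01],0))
w=np.zeros((400,640)); dd=np.clip(b[...,2]-b[...,0]-15,0,60); w[199:214,326:341]=dd[199:214,326:341]
y,x=np.mgrid[:400,:640]; c=((x*w).sum()/w.sum(),(y*w).sum()/w.sum()); print("plug top",c,onz([c],.099,K,D,T)[0])
f=np.load("top0.npz");P=cloud(f["d"],f["K"],f["D"],f["T"])[175:240,305:362].reshape(-1,3)
q=P[(P[:,2]>.0965)&(P[:,2]<.105)];print(len(q),np.median(q,0))
print(rel([.588,-.345,.2],3.27-.004))
```

```text
top [415.13 199.71] 16.4 [ 0.5891 -0.3488  0.061 ]
top [417.35 213.94] 22.1 [ 0.5343 -0.3546  0.061 ]
top [419.64 228.12] 6.0 [ 0.4801 -0.3607  0.061 ]
side [392.12 284.69] 48.4 [ 0.5883 -0.3496  0.061 ]
side [380.62 293.33] 58.4 [ 0.5336 -0.3565  0.061 ]
side [368.45 302.34] 28.0 [ 0.4781 -0.3632  0.061 ]
[ 0.58922589 -0.34900947  0.06004335] [ 0.58908181 -0.34890881  0.06000768]
[ 0.53447217 -0.35499808  0.05912092] [ 0.53484189 -0.35525219  0.05919963]
[ 0.48017926 -0.36132426  0.05818518] [ 0.47998601 -0.36119389  0.05815071]
n 0.04 602 [ 0.52915932 -0.35186066  0.04021744]
n 0.095 1989 [ 0.57683813 -0.0273939   0.0952327 ]
plug top (np.float64(333.50460636515913), np.float64(206.61767169179228)) [ 0.56861395 -0.0353533   0.099     ]
696 [ 0.54866699 -0.02441568  0.09856314]
[-187.3, -68.1, 171.3, 0.0, 0.001, -1.228]
```

Request:
{"name": "arm_command", "arguments": {
  "plan": [
    [[-20, -8, 0, 0, 0, -0.15, 0], [-45, -17, 0, 0, 0, -0.3, 0], [-70, -26, 20, 0, 0, -0.45, 0], [-95, -36, 50, 0, 0, -0.6, 0], [-120, -45, 80, 0, 0, -0.75, 0], [-145, -54, 110, 0, 0, -0.9, 0], [-170, -63, 140, 0, 0, -1.05, 0], [-190, -70, 180, 0, 0, -1.2, 0], [-190, -70, 220, 0, 0, -1.215, 0], [-190, -70, 220, 0, 0, -1.215, 0], [-190, -70, 220, 0, 0, -1.215, 0]]
  ]
}}

```text
time_s: 7.6
ee_pos: [0.5886, -0.3478, 0.152]
eef_rot: [-3.141, 0.0, -3.028]
force: [-1.0, -0.4, 1.2]
grip_width: 0.047
grip_force: 0.0
```

Run:
```python
from h import *
o=ctrl.get_obs();print(o["ee_pos"],o["eef_rot"],o["qpos"],o["grip_width"],rel([.589,-.349,.045],3.262))
```

```text
[ 0.58863508 -0.3478254   0.15203456] [-3.14129652e+00  3.34682055e-04 -3.02811858e+00] [-5.87254677e-01  6.44482681e-01  1.14647381e+00 -1.08233690e-05
  1.35018940e+00 -2.27152266e+00] 0.0469522418928247 [-0.2, -1.2, 107.0, -0.0, 0.0, -0.007]
```

Request:
{"name": "arm_command", "arguments": {
  "plan": [
    [[0, -1, 30, 0, 0, -0.007, 0], [0, -1, 60, 0, 0, -0.007, 0], [0, -1, 85, 0, 0, -0.007, 0], [0, -1, 100, 0, 0, -0.007, 0], [0, -1, 107, 0, 0, -0.007, 0], [0, -1, 107, 0, 0, -0.007, 0], [0, -1, 107, 0, 0, -0.007, 1], [0, -1, 107, 0, 0, -0.007, 1], [0, -1, 107, 0, 0, -0.007, 1], [0, -1, 107, 0, 0, -0.007, 1], [0, -1, 107, 0, 0, -0.007, 1]]
  ],
  "squeeze": 30
}}

```text
time_s: 8.7
ee_pos: [0.5886, -0.3489, 0.044]
eef_rot: [-3.141, 0.0, -3.018]
force: [-0.0, -0.1, 1.8]
grip_width: 0.0104
grip_force: 0.1
```

Request:
{"name": "arm_command", "arguments": {
  "plan": [
    [[0, 0, 0, 0, 0, 0, 1], [0, 0, 0, 0, 0, 0, 1], [0, 0, 0, 0, 0, 0, 1], [0, 0, 0, 0, 0, 0, 1]]
  ],
  "squeeze": 40
}}

```text
time_s: 9.1
ee_pos: [0.5886, -0.3488, 0.0439]
eef_rot: [-3.141, 0.0, -3.018]
force: [-0.4, 1.2, 2.5]
grip_width: 0.0094
grip_force: 40.0
```

Request:
{"name": "arm_command", "arguments": {
  "plan": [
    [[0, 0, -10, 0, 0, 0, 1], [0, 0, -20, 0, 0, 0, 1], [0, 0, -35, 0, 0, 0, 1], [0, 0, -60, 0, 0, 0, 1], [0, 0, -90, 0, 0, 0, 1], [0, 0, -120, 0, 0, 0, 1], [0, 0, -130, 0, 0, 0, 1], [0, 0, -130, 0, 0, 0, 1], [-2, 40, -130, 0, 0, 0, 1], [-5, 80, -130, 0, 0, 0, 1], [-7, 120, -130, 0, 0, 0, 1], [-10, 160, -130, 0, 0, 0, 1]]
  ]
}}

```text
time_s: 10.3
ee_pos: [0.5777, -0.187, 0.1719]
eef_rot: [3.14, -0.002, -3.018]
force: [1.2, -0.6, -0.5]
grip_width: 0.0101
grip_force: 40.0
```

Request:
{"name": "arm_command", "arguments": {
  "plan": [
    [[-2, 40, 0, 0, 0, 0, 1], [-4, 75, 0, 0, 0, 0, 1], [-6, 110, 0, 0, 0, 0, 1], [-8, 135, 0, 0, 0, 0, 1], [-8, 150, 0, 0, 0, 0, 1], [-8, 153, 0, 0, 0, 0, 1], [-8, 153, 0, 0, 0, 0, 1], [-8, 153, 0, 0, 0, 0, 1]]
  ]
}}

```text
time_s: 11.1
ee_pos: [0.5678, -0.037, 0.1734]
eef_rot: [-3.142, -0.0, -3.019]
force: [-0.4, -1.2, -0.4]
grip_width: 0.0098
grip_force: 40.0
```

Run:
```python
from h import *
o=ctrl.get_obs();print(o["ee_pos"],o["eef_rot"],o["qpos"],o["grip_width"],o["force"],rel([.568,-.0355,.134],3.2676))
im,d,K,D,T=cam("side"); np.savez("side2.npz",im=im,d=d,K=K,D=D,T=T)
q,_=cv2.projectPoints(np.array([[.568,-.0355,.099],[.568,-.0355,.142]]),cv2.Rodrigues(T[:3,:3])[0],T[:3,3],K,D); print(q[:,0])
u,v=q[0,0].astype(int); c=im[v-45:v+30,u-50:u+50]; cv2.imwrite("pics/side2.png",cv2.resize(c,None,fx=8,fy=8,interpolation=cv2.INTER_CUBIC)); print(u-50,v-45)
```

```text
[ 0.56778015 -0.03699512  0.17342504] [-3.14154105e+00 -4.19975885e-04 -3.01895640e+00] [-1.29361388e-01  3.69207734e-01  1.50504800e+00 -1.62075813e-04
  1.26773077e+00 -1.82274558e+00] 0.009835630215823093 [-0.44355527 -1.20124402 -0.4481403 ] [-0.4, 1.5, 39.4, -0.0, -0.0, -0.003]
[[328.24878952 228.8117854 ]
 [328.22594559 219.1084477 ]]
278 183
```

View pics/side2.png

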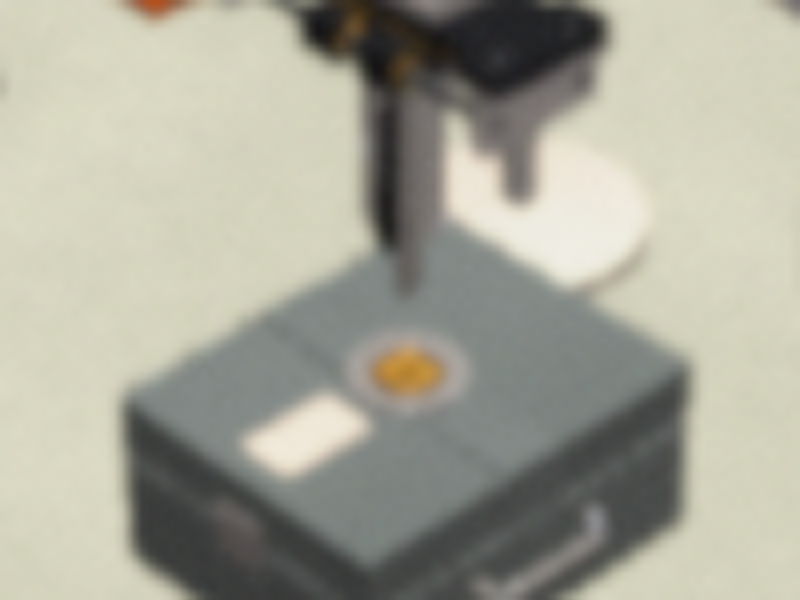

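The side view shows the blade hanging at crop column 406, directly above the plug centre at crop (407,371). That is (328.4,228.9) in the full picture, which matches the projected lock point to 0.2 px.

Request:
{"name": "arm_command", "arguments": {
  "plan": [
    [[0, 1.5, 15, 0, 0, 0, 1], [0, 1.5, 30, 0, 0, 0, 1], [0, 1.5, 36, 0, 0, 0, 1], [0, 1.5, 40, 0, 0, 0, 1], [0, 1.5, 43, 0, 0, 0, 1], [0, 1.5, 46, 0, 0, 0, 1], [0, 1.5, 48, 0, 0, 0, 1], [0, 1.5, 48, 0, 0, 0, 1]]
  ],
  "squeeze": 50
}}

```text
time_s: 11.95
ee_pos: [0.5678, -0.0347, 0.1258]
eef_rot: [-3.141, 0.0, -3.018]
force: [0.6, -1.7, -2.0]
grip_width: 0.0097
grip_force: 50.0
```

Request:
{"name": "arm_command", "arguments": {
  "plan": [
    [[0, 0, 2, 0, 0, 0, 1], [0, 0, 3, 0, 0, 0, 1], [0, 0, 4, 0, 0, 0, 1], [0, 0, 5, 0, 0, 0, 1], [0, 0, 5, 0, 0, 0, 1]]
  ]
}}

```text
time_s: 12.45
ee_pos: [0.5678, -0.0348, 0.1209]
eef_rot: [-3.141, 0.001, -3.018]
force: [1.8, -5.5, 2.0]
grip_width: 0.0098
grip_force: 50.0
```

Request:
{"name": "arm_command", "arguments": {
  "plan": [
    [[-0.2, -0.8, 1, 0, 0, 0, 1], [-0.2, -0.8, 3, 0, 0, 0, 1], [-0.2, -0.8, 4, 0, 0, 0, 1], [-0.2, -0.8, 5, 0, 0, 0, 1], [-0.2, -0.8, 6, 0, 0, 0, 1], [-0.2, -0.8, 6, 0, 0, 0, 1]]
  ]
}}

```text
time_s: 13.05
ee_pos: [0.5675, -0.0351, 0.1145]
eef_rot: [3.141, -0.001, -3.018]
force: [-4.0, -0.9, 0.7]
grip_width: 0.0096
grip_force: 50.0
```

Request:
{"name": "arm_command", "arguments": {
  "plan": [
    [[-0.2, 0, 1, 0, 0, 0, 1], [-0.2, 0, 2, 0, 0, 0, 1], [-0.2, 0, 3, 0, 0, 0, 1], [-0.2, 0, 4, 0, 0, 0, 1], [-0.2, 0, 5, 0, 0, 0, 1], [-0.2, 0, 6, 0, 0, 0, 1], [-0.2, 0, 6, 0, 0, 0, 1]]
  ]
}}

```text
time_s: 13.75
ee_pos: [0.5678, -0.0351, 0.1086]
eef_rot: [3.141, -0.001, -3.018]
force: [-4.1, 0.6, 2.4]
grip_width: 0.0095
grip_force: 50.0
```

Request:
{"name": "arm_command", "arguments": {
  "plan": [
    [[0, 0, 1, 0, 0, 0, 1], [0, 0, 2, 0, 0, 0, 1], [0, 0, 3, 0, 0, 0, 1], [0, 0, 4, 0, 0, 0, 1], [0, 0, 5, 0, 0, 0, 1], [0, 0, 5.5, 0, 0, 0, 1], [0, 0, 5.5, 0, 0, 0, 1]]
  ]
}}

```text
time_s: 14.45
ee_pos: [0.5685, -0.0353, 0.1031]
eef_rot: [-3.141, 0.001, -3.018]
force: [2.2, -1.2, -1.0]
grip_width: 0.0099
grip_force: 50.0
```

Request:
{"name": "arm_command", "arguments": {
  "plan": [
    [[0, 0, 0.5, 0, 0, 0, 1], [0, 0, 1, 0, 0, 0, 1], [0, 0, 1.5, 0, 0, 0, 1], [0, 0, 1.5, 0, 0, 0, 1]]
  ]
}}

```text
time_s: 14.85
ee_pos: [0.5686, -0.0353, 0.1027]
eef_rot: [-3.141, 0.002, -3.018]
force: [-1.7, -0.3, 9.9]
grip_width: 0.0095
grip_force: 50.0
```

Request:
{"name": "arm_command", "arguments": {
  "plan": [
    [[0, 0, 0.5, 0, 0, 0, 1], [0, 0, 1, 0, 0, 0, 1], [0, 0, 1.5, 0, 0, 0, 1], [0, 0, 1.5, 0, 0, 0, 1], [0, 0, 1.5, 0, 0, 0, 1]]
  ]
}}

```text
time_s: 15.35
ee_pos: [0.5688, -0.0353, 0.1026]
eef_rot: [-3.141, 0.003, -3.018]
force: [-7.2, 0.4, 22.9]
grip_width: 0.0099
grip_force: 50.0
```

The key stops hard at TCP z 0.1026 (0.103 expected), carrying 23 N. That is more than the pins can give, so it is home. Now I turn it.

Request:
{"name": "arm_command", "arguments": {
  "plan": [
    [[0, 0, -1, 0, 0, 0, 1], [0, 0, -1, 0, 0, 0, 1], [0, 0, -1, 0, 0, 0.1, 1], [0, 0, -1, 0, 0, 0.2, 1], [0, 0, -1, 0, 0, 0.3, 1], [0, 0, -1, 0, 0, 0.4, 1], [0, 0, -1, 0, 0, 0.5, 1], [0, 0, -1, 0, 0, 0.6, 1], [0, 0, -1, 0, 0, 0.6, 1]]
  ],
  "squeeze": 60
}}

```text
time_s: 16.25
ee_pos: [0.5689, -0.0346, 0.1027]
eef_rot: [3.14, 0.002, 2.662]
force: [-1.7, 4.3, 14.2]
grip_width: 0.0094
grip_force: 60.0
```

Request:
{"name": "arm_command", "arguments": {
  "plan": [
    [[0, 0, 0, 0, 0, 0.1, 1], [0, 0, 0, 0, 0, 0.2, 1], [0, 0, 0, 0, 0, 0.3, 1], [0, 0, 0, 0, 0, 0.4, 1], [0, 0, 0, 0, 0, 0.5, 1], [0, 0, 0, 0, 0, 0.6, 1], [0, 0, 0, 0, 0, 0.7, 1], [0, 0, 0, 0, 0, 0.8, 1], [0, 0, 0, 0, 0, 0.8, 1]]
  ]
}}

```text
time_s: 17.15
ee_pos: [0.5699, -0.0338, 0.1028]
eef_rot: [3.136, -0.0, 1.862]
force: [6.2, 9.6, 10.1]
grip_width: 0.0096
grip_force: 60.0
```

```bash
python3 -c "
from h import *
o=ctrl.get_obs();print(o['eef_rot'],o['force'],o['moment'],o['qpos'])"
```

```text
[ 3.13595523e+00 -2.61950025e-04  1.86207605e+00] [ 6.15165146  9.6053214  10.09613343] [ 2.03726445 -1.50059255  0.15724114] [-0.1246641   0.44524851  1.57336348  0.00279963  1.11793128 -0.4171617 ]
```

Request:
{"name": "arm_command", "arguments": {
  "plan": [
    [[0, 0, 0, 0, 0, 0.06, 1], [0, 0, 0, 0, 0, 0.12, 1], [0, 0, 0, 0, 0, 0.18, 1], [0, 0, 0, 0, 0, 0.22, 1], [0, 0, 0, 0, 0, 0.22, 1], [0, 0, 0, 0, 0, 0.22, 1]]
  ]
}}

```text
time_s: 17.75
ee_pos: [0.5703, -0.0338, 0.1028]
eef_rot: [3.135, -0.001, 1.646]
force: [9.9, 10.0, 7.8]
grip_width: 0.0096
grip_force: 60.0
```

Run:
```python
from h import *
o=ctrl.get_obs();print(o['ee_pos'],o['eef_rot'],o['force'],o['moment'])
ims=[]
for n in("top","side"):
    im,d,K,D,T=cam(n)
    q,_=cv2.projectPoints(np.array([[.568,-.0355,.11]]),cv2.Rodrigues(T[:3,:3])[0],T[:3,3],K,D); u,v=q[0,0].astype(int)
    ims.append(cv2.resize(im[v-40:v+35,u-25:u+25] if n=="side" else im[v-75:v+75,u-60:u+40],(400,600),interpolation=cv2.INTER_CUBIC))
cv2.imwrite("pics/fin.png",np.hstack(ims))
```

```text
[ 0.57032922 -0.03379274  0.10278062] [ 3.13510320e+00 -1.40479095e-03  1.64569851e+00] [ 9.86774217 10.00835822  7.7819236 ] [ 2.10795466 -2.21374901  0.17873626]
```

View pics/fin.png

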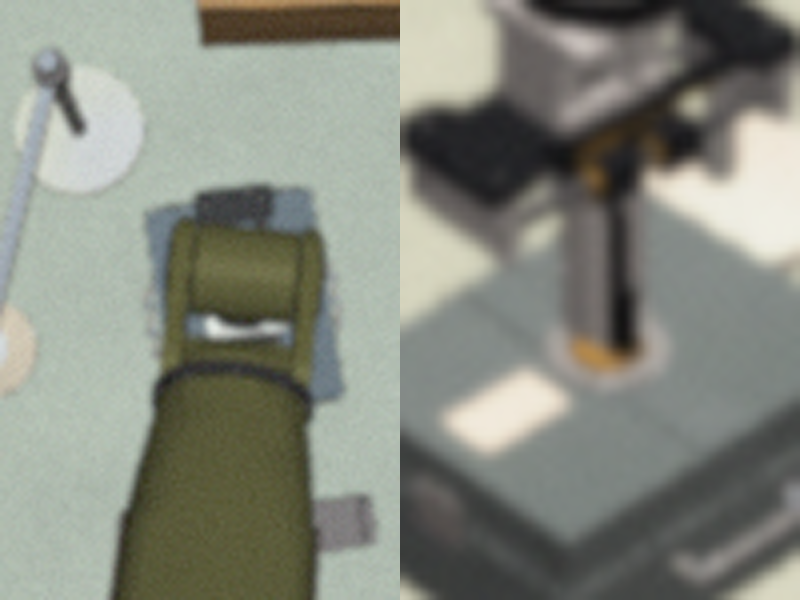

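The picture shows the collar on the brass plug, with the fingers gripping across the turned key. The lamp is well clear, with the shade at the left edge. I turn a little more to feel the stop, and relieve the side load.

Request:
{"name": "arm_command", "arguments": {
  "plan": [
    [[0.4, 0.4, 0, 0, 0, 0.03, 1], [0.8, 0.8, 0, 0, 0, 0.06, 1], [0.8, 0.8, 0, 0, 0, 0.08, 1], [0.8, 0.8, 0, 0, 0, 0.08, 1], [0.8, 0.8, 0, 0, 0, 0.08, 1], [0.8, 0.8, 0, 0, 0, 0.08, 1]]
  ]
}}

```text
time_s: 18.45
ee_pos: [0.5706, -0.0337, 0.1027]
eef_rot: [3.136, -0.001, 1.566]
force: [6.2, 5.3, 9.3]
grip_width: 0.0093
grip_force: 60.0
```

Run:
```python
from h import *
o=ctrl.get_obs();print(o['ee_pos'],o['eef_rot'],o['force'],o['moment'],o['grip_force'])
```

```text
[ 0.57061932 -0.03369461  0.1027397 ] [ 3.13645504e+00 -6.24112755e-04  1.56602239e+00] [6.23615221 5.32423386 9.33543464] [ 0.959471   -1.4182987   0.44620241] 60.00397735275328
```

The moment jumped from 0.18 to 0.45 N m, so the plug is on its stop. I hold briefly, then hand in.

Request:
{"name": "arm_command", "arguments": {
  "plan": [
    [[0, 0, 0, 0, 0, 0, 1], [0, 0, 0, 0, 0, 0, 1], [0, 0, 0, 0, 0, 0, 1], [0, 0, 0, 0, 0, 0, 1], [0, 0, 0, 0, 0, 0, 1], [0, 0, 0, 0, 0, 0, 1]]
  ]
}}

```text
time_s: 19.05
ee_pos: [0.5706, -0.0337, 0.1028]
eef_rot: [3.136, -0.001, 1.566]
force: [6.3, 5.1, 8.3]
grip_width: 0.0093
grip_force: 60.0
```

```bash
python3 -c "
from station import ctrl
o=ctrl.get_obs();print(o['eef_rot'],o['moment'],o['grip_force']);print(ctrl.hand_in())"
```

```text
[ 3.13642227e+00 -5.98479100e-04  1.56606438e+00] [ 0.97777088 -1.40376418  0.42195514] 60.00399386510253
the job is handed in; nothing more can be done
None
```

I handed the job in at about 19 s; the hand-in gave no verdict, but by my measurements the lamp is about 22 cm clear and the flat-headed key is fully home, turned to its stop and still gripped at 60 N.

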